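Centre the wobbly sensor float on the programming plinth and start it

TASK

The orange sensor float stands off-centre on the small round plinth: without gripping or lifting it, nudge it gently with your fingertips, in light taps or slow pushes at its belly, until it stands upright and still in the middle of the plinth's white circle, and take your fingers away from it. Then press the green start key fully down and let it come up again. Do not tip the float or knock it off, and leave the other things on the bench where they are.

Things in the scene. Friction and masses are not known exactly. Their poses are not given: they have to be found in the camera images.
- float: Orange float, loose, top-heavy, about 120 g, 58 mm high, round about z (up). Flat foot of 12 mm radius; belly, the widest part, 22 mm radius at 9 to 15 mm height; white stem 6.5 mm radius; heavy black cap 11 mm radius at 46 to 58 mm. Origin: centre of foot, at first 20 to 35 mm off the plinth's centre. Pushed slowly at the belly it slides, rocking a little, and stops with the push; pushed at the cap it tips.
- plinth_top (a point): Centre of the plinth's flat top, 50 mm above the bench, where the float must stand; z up. The plinth is fixed: grey foot disc of 60 mm radius, 14 mm high; column of 34 mm radius; blue top disc of 52 mm radius, 12 mm thick, with a printed white circle of 30 mm radius and a small dark dot at its centre.
- start_top (a point): Centre of the top of the green start key, a round spring push button of 16 mm radius, 50 mm above the bench, on a black round housing on a fixed grey box 100 x 90 x 32 mm (x, y, z) to the left or right of the plinth. It is pressed straight down.
- start (a joint): Travel of the start key in m: 0 up, 0.006 fully down (5 N). It springs back.
- spare_float: Bystander: a grey float of the same shape and size as the orange one, standing on the bench. Origin: foot.
- multimeter: Bystander: yellow multimeter with a black face lying flat, 170 x 85 x 44 mm, long side along its x. Origin: centre of underside.
- battery: Bystander: black battery cell standing on end, 26 mm diameter, 50 mm high. Origin: centre of underside.
- tape_roll: Bystander: blue roll of tape lying flat, 90 mm outside, 60 mm inside, 19 mm high. Origin: centre of underside.
- screwdriver: Bystander: screwdriver lying along its x, 190 mm long, under 35 mm high.
- cup: Bystander: white cup, 72 mm across, 85 mm high. Origin: centre of underside.
- bottle: Bystander: white bottle, 64 mm diameter, 170 mm high. Origin: centre of underside.
- board: Bystander: green circuit board lying flat, 110 x 75 x 14 mm. Origin: centre of underside.
Mind the look-alikes: they are no part of the job. What is shaped like the part that bears start_top but purple is not meant.

How it is judged (in metres and radians):
On the way, in this order (a step that is already met when the one before it is completed fails the run):
1. the orange float stands upright and still in the middle of the plinth's white circle, untouched (horizontal distance between float and plinth_top below 0.006 m and angle between float's own z axis and vertical below 0.08 rad and z of float in the frame of plinth_top between -0.004 and 0.004 m and linear speed of float below 0.01 m/s and angular speed of float below 0.15 rad/s and contact force between the fingers and float below 0.05 N), for 0.3 s.
2. the start key is pressed down (value of joint start above 0.0045 m), for 0.05 s.
3. the start key is up again (value of joint start below 0.0015 m), for 0.1 s.
At the end, for the whole second after the job is handed in: The float stands on the plinth, upright within 0.08 rad and still, its axis within 6 mm of the plinth's centre; the start key, pressed after that, is up again; the bystanders are within 15 mm of where they stood (all of step 1 and value of joint start below 0.0015 m and distance of each of spare_float, multimeter, battery, tape_roll, screwdriver, cup, bottle, board from where it was at the start of the episode below 0.015 m); the robot touches nothing.
It fails at once if the float is tipped by more than 0.45 rad or knocked off the plinth (angle between float's own z axis and vertical above 0.45 rad or z of float in the frame of plinth_top below -0.008 m).
It fails at once if the float is lifted more than 12 mm off the plinth (z of float in the frame of plinth_top above 0.012 m).
It fails at once if the float is pinched or hit hard: more than 10 N between fingers and float (contact force between the fingers and float above 10 N).
It fails at once if the start key is pressed while the float is off-centre (value of joint start above 0.003 m and horizontal distance between float and plinth_top above 0.006 m).
It fails at once if a bystander is moved more than 15 mm (distance of any of spare_float, multimeter, battery, tape_roll, screwdriver, cup, bottle, board from where it was at the start of the episode above 0.015 m).
It also fails if it takes over 58 s, if anything falls off the work surface, if the arm or the gripper's body presses on something with over 40 N, if the wrist force passes 120 N, or if a joint passes its speed limit or range.

ROBOT

A 6-joint arm with a two-finger parallel gripper is mounted at the origin on the work surface. World frame = base frame: x ahead of the robot, y to its left, z up, the work surface at z = 0. Lengths are in m, angles in degrees, forces in N, time in s.
With the tool pointing down it reaches from about 0.35 to 0.975 m from the base axis. Payload 17.4 kg.
Tool frame: the origin (TCP) lies midway between the tips of the shut fingers; the grasp point (between the pads) lies 19 mm behind it (tcp_to_grasp is the z of the grasp point in the tool frame, in m); z points along the fingers, y is the line along which they close (so a half turn about z gives the same grasp; the last joint's range is limited). The gripper opens to 85 mm and grips with 20 to 120 N. Pads are 22 mm wide; open, the fingers measure 114 mm over their backs; the gripper's body (76 mm by 85 mm) begins 54 mm behind the grasp point. The pads swing forward as they close: fully open they stand 13 mm farther back than shut.
Start: joints at [74.267, 6.646, 82.598, -0, 90.757, -2.166], TCP at [0.158, 0.656, 0.231] pointing down, gripper open.
Joint ranges: [-162.19, 162.19], [-47.58, 125.68], [4.15, 143.07], [-65.23, 245.23], [0.69, 171.88], [-170.13, 170.13]. Speed limits (degrees/s): [108.29, 108.29, 127.2, 180, 180, 180].

INTERFACE

Orientations are given as a 3x3 rotation matrix whose columns are the frame's x, y, z axes.
In Python, from workcell import * gives the robot as it stands. The module is installed in compiled form; this text tells all that it offers.
- The arm moves only by the tool carry_out, never from a script. Its argument "motion" is a list of rows, each a list of 5 numbers: the shift along the tool's x, y, z in m, then the turn about the tool's z in degrees, then the finger opening in m, from 0 to 0.0854. In form: [[tx, ty, tz, turn, hand], ...]. A call has exactly 10 rows; each row is the pose to reach, as a shift and turn from the pose commanded when the call began, along the tool's axes at that moment; what a row does not reach only later rows make up. A row lasts 1/8 s, in which the tool goes at most 62.5 mm and 10.7 degrees, less where a joint would pass 70% of its speed; a pose out of reach is approached as far as the arm can. A call with a gripper value outside its range is refused whole. The fingers move at their own pace and stop on an object; "force" is the grip in N (left out, the last holds). Time passes only in rows, so rows that repeat a pose let the fingers close, or fill a call up. It gives the time, the measured TCP pose, the force, the opening and the grip force at its end, in the units of the state.
- observe(): the state, without advancing time (a new reading comes with each control period).
- capture(name): name is "scene" or "top"; returns a dict with "img" (480x640x3 uint8, blue, green, red), "camera_matrix" (3x3 intrinsics, pixels), "rvec" (rotation vector, rad) and "tvec" (3), from world to camera coordinates, as OpenCV has them. Camera axes: x right, y down, z forward; pixel columns grow to the right and rows downward; lengths in m; the calibration is good to about 2 mm. A picture is of the moment at which its call begins. There is no depth.
- finish_job(): hands the job in; it is judged then, once.
The state is a dict: "time": time; "joint_pos": joint angles; "qvel": joint speeds; "joint_torque": joint torques, N m; "tool_pos": TCP position; "tool_rot": TCP orientation; "contact_force": force on the tool from outside, world axes, zero at the start; "wrist_torque": the same for the moment, N m; "grip_width": finger opening in m; "finger_force": force on a finger pad.
Only numpy, scipy, OpenCV 4.12 (cv2) and the standard library are available. Lean on these libraries where they do the work, as an engineer would, in place of code of your own. Each camera call takes 0.05 s, during which the arm holds its last target. There are 200 camera calls.

## Working session

There is one attempt and no reset: what is moved stays moved. The work goes in short steps, Python scripts to look and compute and a tool call to move; the robot and the scene stay as the last step left them, time stands still between calls to the robot, and variables do not carry over. Pictures are saved under pics/ and viewed, at most 10 in all, crops included, and the job is handed in when it is done.

Besides the shell and the picture viewer there is one more tool, called after "Emit:" by a JSON object that holds its "method" and its "body", one argument or row to a line. carry_out: Moves the arm, as the interface text tells. Its arguments: {"type":"object","properties":{"motion":{"type":"array","items":{"type":"array","items":{"type":"number"}}},"force":{"type":"number"}},"required":["motion"]}

```bash
mkdir -p pics; cat > h.py <<'E'
from workcell import *
import cv2, numpy as np
def ray(c,uv):
    R=cv2.Rodrigues(np.array(c["rvec"],float))[0]; t=np.array(c["tvec"],float).ravel()
    K=np.array(c["camera_matrix"],float)
    d=R.T@np.linalg.inv(K)@np.array([uv[0],uv[1],1.]); return -R.T@t,d
def onplane(c,uv,z):
    o,d=ray(c,uv); return o+d*(z-o[2])/d[2]
def proj(c,p):
    return cv2.projectPoints(np.array([p],float),np.array(c["rvec"],float),np.array(c["tvec"],float),np.array(c["camera_matrix"],float),None)[0].ravel()
E
python3 - <<'E'
from h import *
s=observe(); print({k:np.round(v,3).tolist() for k,v in s.items()})
for n in("scene","top"):
    c=capture(n); cv2.imwrite(f"pics/{n}0.png",c["img"]); o,d=ray(c,(320,240)); print(n,o,d)
E
```

```text
{'time': 0.0, 'joint_pos': [74.269, 6.674, 82.636, -0.002, 90.757, -2.166], 'qvel': [0.106, -0.008, 0.043, 0.048, 0.003, 0.077], 'joint_torque': [-0.002, -73.195, -63.253, -0.0, 0.006, -0.0], 'tool_pos': [0.158, 0.656, 0.231], 'tool_rot': [[-0.972, 0.235, -0.0], [0.235, 0.972, -0.001], [0.0, -0.001, -1.0]], 'contact_force': [-0.268, 0.325, -0.025], 'wrist_torque': [-0.01, 0.042, 0.022], 'finger_force': 0.0, 'grip_width': 0.085}
scene [ 1.1831114  -0.08656007  0.85918744] [-0.62847789  0.0960815  -0.771971  ]
top [0.3225204  0.00589172 1.37171086] [ 0.15931167 -0.00504729 -0.98742032]
```

View pics/scene0.png

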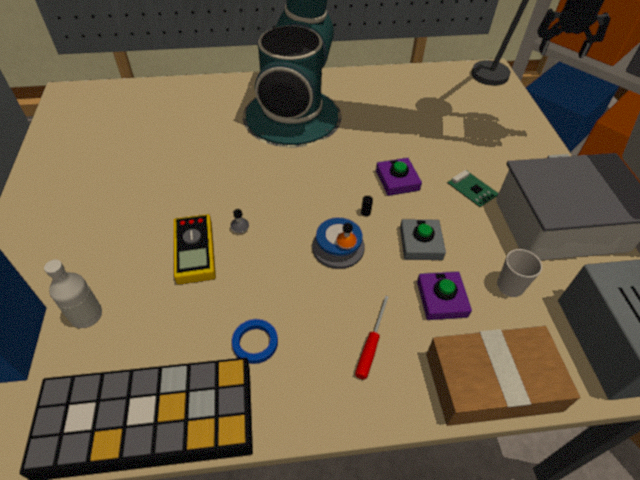

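View pics/top0.png

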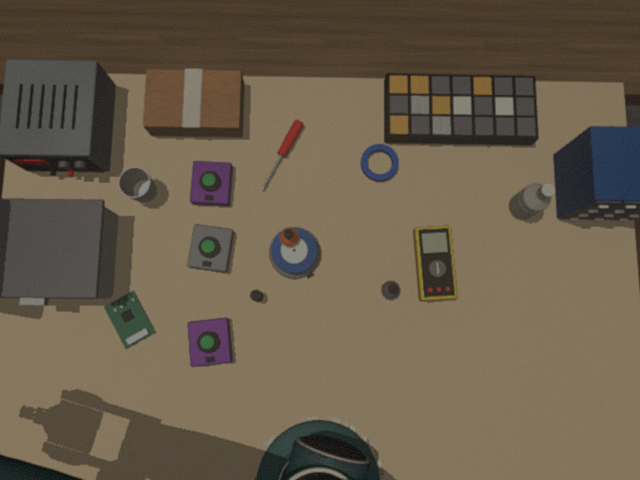

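```bash
cat >> h.py <<'E'
def mask(c,kind,box=None):
    hsv=cv2.cvtColor(c["img"],cv2.COLOR_BGR2HSV)
    lo,hi={"orange":((4,150,90),(16,255,255)),"blue":((95,90,50),(120,255,255)),"green":((45,80,40),(80,255,255)),"white":((0,0,130),(180,50,255))}[kind]
    m=cv2.inRange(hsv,np.array(lo),np.array(hi))
    if box is not None:
        z=np.zeros_like(m); x0,y0,x1,y1=box; z[y0:y1,x0:x1]=255; m&=z
    return m
def blobs(m,amin=15):
    n,l,st,ce=cv2.connectedComponentsWithStats(m)
    return [(ce[i].round(1).tolist(),st[i].tolist()) for i in range(1,n) if st[i,4]>=amin]
E
python3 - <<'E'
from h import *
B={"top":(255,215,335,290),"scene":(300,205,380,275)}
G={"top":(180,220,240,275),"scene":(398,212,448,262)}
crops=[]
for n in("scene","top"):
    c=capture(n)
    m=mask(c,"blue",B[n]); pts=cv2.findNonZero(m)
    h=cv2.convexHull(pts)
    print(n,"blue hull",cv2.boundingRect(h))
    (e,ax,an)=cv2.fitEllipse(h); print(" ell",e,ax,an,onplane(c,e,.045))
    print(" orange",blobs(mask(c,"orange",B[n]),5))
    for b in blobs(mask(c,"green",G[n])): print(" green",b,onplane(c,b[0],.049))
    x0,y0,x1,y1=B[n]; crops.append(cv2.resize(c["img"][y0:y1,x0:x1],(400,375),interpolation=cv2.INTER_NEAREST))
    p=onplane(c,e,.05)
    for dx in(0,.001): print(" px/mm",(proj(c,p+[.001,0,0])-proj(c,p)).round(2),(proj(c,p+[0,.001,0])-proj(c,p)).round(2)); break
cv2.imwrite("pics/crop1.png",np.hstack(crops))
E
```

```text
scene blue hull (316, 218, 46, 38)
 ell (338.8283996582031, 236.55810546875) (37.619972229003906, 46.08827590942383) 95.91686248779297 [0.51492145 0.0574733  0.045     ]
 orange [([346.1, 240.5], [337, 233, 19, 15, 211])]
 green ([424.5, 229.6], [417, 223, 16, 14, 165]) [0.51858095 0.25055876 0.049     ]
 px/mm [0.07 0.35] [ 0.45 -0.04]
top blue hull (272, 228, 45, 45)
 ell (293.74169921875, 250.02096557617188) (43.89078903198242, 44.30441665649414) 53.52334976196289 [0.513038   0.05822853 0.045     ]
 orange [([294.5, 231.6], [291, 229, 7, 6, 13]), ([286.2, 239.7], [281, 230, 14, 16, 92])]
 green ([207.6, 245.7], [201, 239, 14, 15, 158]) [0.52040666 0.25156892 0.049     ]
 px/mm [ 0.01 -0.44] [-0.44 -0.  ]
```

View pics/crop1.png

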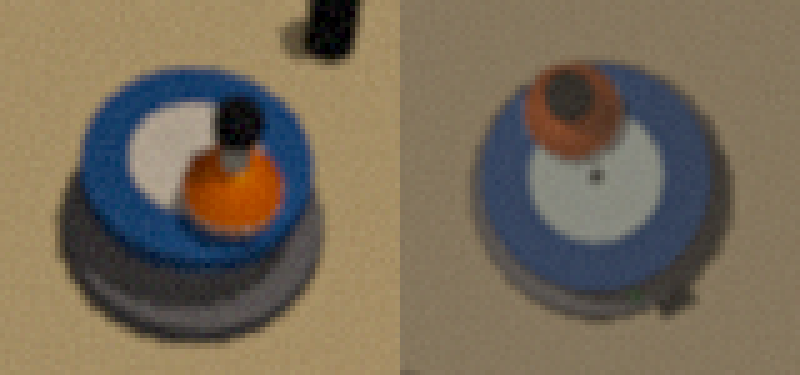

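The crop shows the orange float on the blue-topped plinth: scene about (346,238), top (290,237). The plinth's dark dot is at top (294,250).

Candidates:
- **Float:** orange at top (290,237), or the grey spare at top (391,290). I choose the orange one.
- **Key:** green on a grey box at top (208,246), or green on purple boxes at (209,181) and (207,342). I choose the one on the grey box.

```bash
cat >> h.py <<'E'
def measure(c,verbose=True):
    """top view: plinth dot (z .05), float by belly circle (z .062) and cap (z .108)"""
    img=c["img"]; x0,y0,x1,y1=255,205,335,295
    g=img[y0:y1,x0:x1].astype(int); b,gr,r=g[...,0],g[...,1],g[...,2]
    plinth=np.array([.513,.0582,.05])
    om=mask(c,"orange",(x0,y0,x1,y1)); hs=cv2.cvtColor(img,cv2.COLOR_BGR2HSV)
    om=cv2.inRange(hs,np.array((3,110,60)),np.array((18,255,255)));z=np.zeros_like(om);z[y0:y1,x0:x1]=om[y0:y1,x0:x1];om=z
    n,l,st,ce=cv2.connectedComponentsWithStats(cv2.morphologyEx(om,cv2.MORPH_CLOSE,np.ones((3,3))))
    i=1+np.argmax(st[1:,4]); h=cv2.convexHull(cv2.findNonZero((l==i).astype(np.uint8)))
    (u,v),rad=cv2.minEnclosingCircle(h); bel=onplane(c,(u,v),.062)
    dark=((img.max(2)<75)).astype(np.uint8); hm=np.zeros_like(dark); cv2.circle(hm,(int(round(u)),int(round(v))),9,1,-1)
    n,l,st,ce=cv2.connectedComponentsWithStats(dark&hm)
    cap=None
    if n>1:
        i=1+np.argmax(st[1:,4]); cap=(ce[i],st[i,4],onplane(c,ce[i],.107))
    print("belly px",round(u,1),round(v,1),"r",round(rad,1),bel.round(4),"cap",cap)
    return bel,cap
def to_tool(s,p):
    R=np.array(s["tool_rot"]); return R.T@(np.array(p)-np.array(s["tool_pos"]))
E
python3 - <<'E'
from h import *
c=capture("top"); bel,cap=measure(c)
g=cv2.cvtColor(c["img"],cv2.COLOR_BGR2GRAY).astype(float)[246:256,289:300]
print(g.astype(int)); w=np.clip(np.median(g)-25-g,0,None); yy,xx=np.mgrid[246:256,289:300]
d=((w*xx).sum()/w.sum(),(w*yy).sum()/w.sum()); print("dot",d,onplane(c,d,.05))
P=onplane(c,d,.05)
v=P[:2]-bel[:2]; print("push",v,np.linalg.norm(v),np.degrees(np.arctan2(v[1],v[0])))
E
```

```text
belly px 289.0 236.2 r 9.3 [0.5418 0.0687 0.062 ] cap (array([288.61842105, 233.69736842]), np.int32(76), array([0.53969864, 0.06744076, 0.107     ]))
[[ 86  84  83  87  96  98 117 132 133 136 138]
 [109 100 106 106 104 112 129 137 140 135 135]
 [128 119 131 128 117 114 128 133 134 136 136]
 [135 134 136 124  93  81 106 134 137 133 137]
 [137 134 136 121  80  68 100 131 136 134 136]
 [136 133 134 130 101 100 117 135 136 135 133]
 [135 136 136 136 131 133 134 136 134 137 137]
 [132 136 137 135 136 133 137 136 136 135 134]
 [136 135 135 133 134 138 131 136 134 134 135]
 [133 133 135 135 136 138 133 135 135 134 135]]
dot (np.float64(292.42049469964667), np.float64(247.98586572438163)) [0.51692095 0.06107958 0.05      ]
push [-0.02490412 -0.00759769] 0.02603727775601614 -163.0342277160545
```

Emit:
{"method": "carry_out", "body": {
  "motion": [
    [-0.03,-0.035,0,0,0.03],
    [-0.07,-0.08,0,0,0.03],
    [-0.115,-0.125,0,0,0.03],
    [-0.155,-0.17,0,-5,0.03],
    [-0.2,-0.215,0,-10,0.03],
    [-0.25,-0.25,0,-15,0.03],
    [-0.3,-0.285,0,-20,0.03],
    [-0.35,-0.32,0,-25,0.03],
    [-0.4,-0.352,0,-30,0.03],
    [-0.45,-0.385,0,-33.4,0.03]
  ],
  "force": 20
}}

```text
time: 1.5
tool_pos: [0.5065, 0.1746, 0.2315]
tool_rot: [[-0.94, -0.341, 0.0], [-0.341, 0.94, 0.0], [-0.001, 0.0, -1.0]]
contact_force: [-0.3, 1.0, -0.2]
grip_width: 0.0297
finger_force: 0.0
```

Emit:
{"method": "carry_out", "body": {
  "motion": [
    [-0.015,-0.035,0,0,0.03],
    [-0.032,-0.07,0,0,0.03],
    [-0.045,-0.1,0.01,0,0.03],
    [-0.048,-0.112,0.03,0,0.03],
    [-0.048,-0.112,0.06,0,0.03],
    [-0.048,-0.112,0.09,0,0.03],
    [-0.048,-0.112,0.12,0,0.03],
    [-0.048,-0.112,0.14,0,0.03],
    [-0.048,-0.112,0.15,0,0.03],
    [-0.048,-0.112,0.15,0,0.03]
  ]
}}

```text
time: 2.75
tool_pos: [0.5885, 0.0874, 0.0811]
tool_rot: [[-0.941, -0.339, -0.0], [-0.339, 0.941, -0.0], [0.0, 0.0, -1.0]]
contact_force: [-0.2, -1.0, 0.3]
grip_width: 0.0296
finger_force: 0.0
```

```bash
python3 - <<'E'
from h import *
s=observe(); print(s["tool_pos"],s["grip_width"])
cr=[]
for n,(u,v) in(("scene",(340,225)),("top",(293,235))):
    c=capture(n); cr.append(cv2.resize(c["img"][v-45:v+45,u-48:u+48],(400,375),interpolation=cv2.INTER_CUBIC))
cv2.imwrite("pics/crop2.png",np.hstack(cr))
E
```

```text
[0.58851135 0.08740051 0.08114229] 0.02964007762735296
```

View pics/crop2.png

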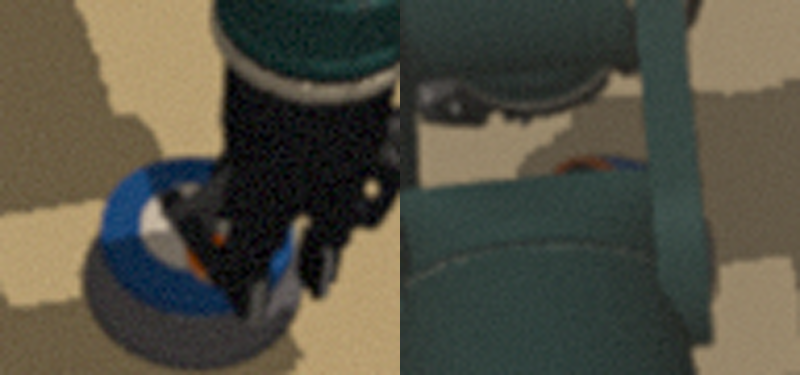

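The scene crop shows the fingers beyond the float, standing clear of it. The arm hides the float from the top camera, so I'll push part of the way and then look.

Emit:
{"method": "carry_out", "body": {
  "motion": [
    [0,-0.001,0.013,0,0.03],
    [0,-0.002,0.024,0,0.03],
    [0.004,-0.002,0.027,0,0.03],
    [0.009,-0.002,0.027,0,0.03],
    [0.013,-0.002,0.027,0,0.03],
    [0.016,-0.002,0.027,0,0.03],
    [0.018,-0.002,0.027,0,0.03],
    [0.0195,-0.002,0.027,0,0.03],
    [0.021,-0.002,0.027,0,0.03],
    [0.022,-0.002,0.027,0,0.03]
  ]
}}

```text
time: 4.1
tool_pos: [0.5686, 0.0779, 0.0543]
tool_rot: [[-0.941, -0.339, -0.0], [-0.339, 0.941, 0.0], [0.0, 0.0, -1.0]]
contact_force: [-0.8, -0.8, 0.4]
grip_width: 0.0301
finger_force: 0.0
```

Emit:
{"method": "carry_out", "body": {
  "motion": [
    [0.001,0,0,0,0.03],
    [0.002,0,0,0,0.03],
    [0.003,0,0,0,0.03],
    [0.004,0,0,0,0.03],
    [0.005,0,0,0,0.03],
    [0.006,0,0,0,0.03],
    [0.007,0,0,0,0.03],
    [0.008,0,0,0,0.03],
    [0.009,0,0,0,0.03],
    [0.01,0,0,0,0.03]
  ]
}}

```text
time: 5.35
tool_pos: [0.5591, 0.0745, 0.0543]
tool_rot: [[-0.941, -0.339, -0.0], [-0.339, 0.941, -0.0], [0.0, 0.0, -1.0]]
contact_force: [1.0, 1.1, -0.3]
grip_width: 0.0301
finger_force: 0.2
```

Emit:
{"method": "carry_out", "body": {
  "motion": [
    [0.001,0,0,0,0.03],
    [0.002,0,0,0,0.03],
    [0.003,0,0,0,0.03],
    [0.004,0,0,0,0.03],
    [0.005,0,0,0,0.03],
    [0.006,0,0,0,0.03],
    [0.007,0,0,0,0.03],
    [0.008,0,0,0,0.03],
    [0.009,0,0,0,0.03],
    [0.01,0,0,0,0.03]
  ]
}}

```text
time: 6.6
tool_pos: [0.5497, 0.0711, 0.0543]
tool_rot: [[-0.941, -0.339, -0.0], [-0.339, 0.941, 0.0], [0.0, 0.0, -1.0]]
contact_force: [0.9, 0.1, 0.1]
grip_width: 0.0297
finger_force: 0.3
```

```bash
python3 - <<'E'
from h import *
s=observe(); print(s["tool_pos"],s["grip_width"],s["finger_force"],s["contact_force"])
cr=[]
for n,(u,v) in(("scene",(340,225)),("top",(293,235))):
    c=capture(n); cr.append(cv2.resize(c["img"][v-45:v+45,u-48:u+48],(400,375),interpolation=cv2.INTER_CUBIC))
cv2.imwrite("pics/crop3.png",np.hstack(cr))
E
```

```text
[0.54972989 0.07111284 0.05428881] 0.029747404143145563 0.2566467048745835 [0.94013854 0.05803262 0.07752388]
```

View pics/crop3.png

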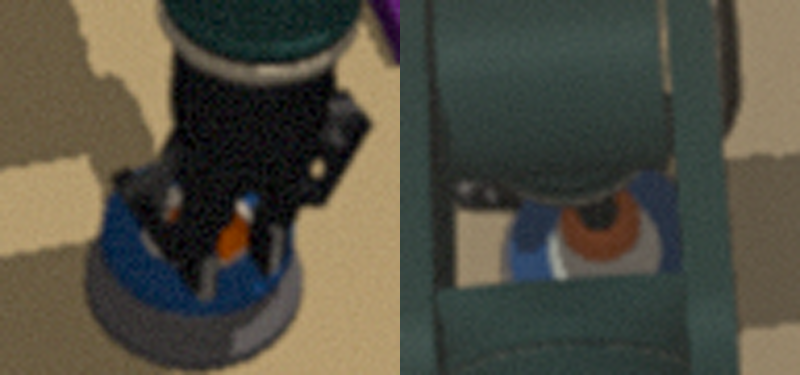

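The float is cradled between the fingers and upright, with its belly centre near top (293,243). About 11–12 mm remains.

Emit:
{"method": "carry_out", "body": {
  "motion": [
    [0.001,0,0,0,0.03],
    [0.002,0,0,0,0.03],
    [0.003,0,0,0,0.03],
    [0.004,0,0,0,0.03],
    [0.005,0,0,0,0.03],
    [0.006,0,0,0,0.03],
    [0.007,0,0,0,0.03],
    [0.008,0,0,0,0.03],
    [0.009,0,0,0,0.03],
    [0.01,0,0,0,0.03]
  ]
}}

```text
time: 7.95
tool_pos: [0.5403, 0.0677, 0.0543]
tool_rot: [[-0.941, -0.339, -0.0], [-0.339, 0.941, -0.0], [0.0, 0.0, -1.0]]
contact_force: [-0.0, 0.3, 0.4]
grip_width: 0.0298
finger_force: 0.3
```

Emit:
{"method": "carry_out", "body": {
  "motion": [
    [0.0005,0,0,0,0.03],
    [0.0005,0,0,0,0.03],
    [0,0,0,0,0.03],
    [-0.001,0,0,0,0.03],
    [-0.003,0,0,0,0.03],
    [-0.007,0,0,0,0.03],
    [-0.013,0,0,0,0.03],
    [-0.02,0,0,0,0.03],
    [-0.027,0,0,0,0.03],
    [-0.03,0,0,0,0.03]
  ]
}}

```text
time: 9.2
tool_pos: [0.569, 0.0781, 0.0542]
tool_rot: [[-0.941, -0.339, -0.0], [-0.339, 0.941, -0.0], [0.0, 0.0, -1.0]]
contact_force: [0.5, 0.9, -1.3]
grip_width: 0.0304
finger_force: 0.0
```

Emit:
{"method": "carry_out", "body": {
  "motion": [
    [0,0,-0.03,0,0.03],
    [0,0.01,-0.08,0,0.03],
    [0,0.06,-0.1,0,0.03],
    [0,0.12,-0.1,0,0.03],
    [0,0.17,-0.1,0,0.03],
    [0,0.2,-0.1,0,0.0],
    [0,0.2,-0.1,0,0],
    [0,0.2,-0.1,0,0.0],
    [0,0.2,-0.1,0,0.0],
    [0,0.2,-0.1,0,0.0]
  ]
}}

```text
time: 10.45
tool_pos: [0.5011, 0.2654, 0.1543]
tool_rot: [[-0.941, -0.338, 0.0], [-0.338, 0.941, -0.0], [0.0, -0.0, -1.0]]
contact_force: [-0.5, 0.1, -0.3]
grip_width: 0.0004
finger_force: 0.0
```

```bash
python3 - <<'E'
from h import *
s=observe(); print(s["time"],s["tool_pos"],s["grip_width"])
cr=[]
for n,(u,v) in(("scene",(340,235)),("top",(293,245))):
    c=capture(n); cr.append(cv2.resize(c["img"][v-30:v+30,u-32:u+32],(400,375),interpolation=cv2.INTER_CUBIC))
    if n=="top": measure(c)
    m=mask(c,"blue",(u-30,v-32,u+30,v+32)); h=cv2.convexHull(cv2.findNonZero(m)); e=cv2.fitEllipse(h); print(e[0],onplane(c,e[0],.045))
cv2.imwrite("pics/crop4.png",np.hstack(cr))
E
```

```text
10.45 [0.50106808 0.26539495 0.15432193] 0.0003680070203769945
(338.8180236816406, 236.56033325195312) [0.51492536 0.05744948 0.045     ]
belly px 294.2 247.4 r 9.3 [0.5164 0.0566 0.062 ] cap (array([293.69230769, 244.69230769]), np.int32(65), array([0.51574441, 0.05608035, 0.107     ]))
(293.7819519042969, 250.1511993408203) [0.51274166 0.05813279 0.045     ]
```

View pics/crop4.png

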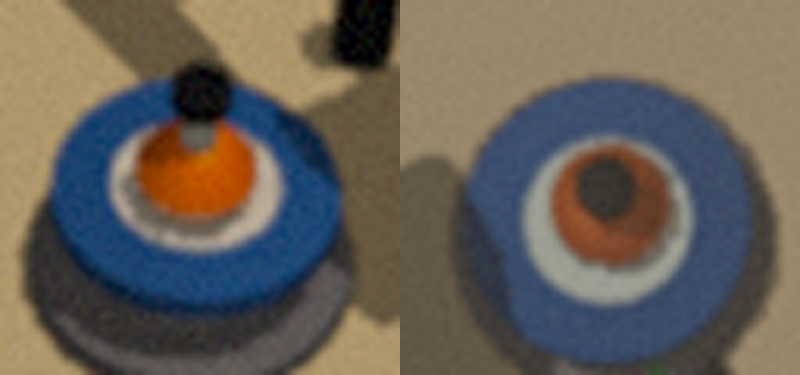

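The float stands upright inside the white circle, about 3.7 mm off centre towards +x: belly at top (294.2,247.4), circle centre about (293.8,250). I'll give it one more nudge of about 3 mm for margin.

Emit:
{"method": "carry_out", "body": {
  "motion": [
    [0,0,0,0,0.03],
    [0,-0.04,0,0,0.03],
    [0,-0.09,0,0,0.03],
    [0,-0.14,0,0,0.03],
    [0,-0.18,0.0,0,0.03],
    [0,-0.1975,0.01,0,0.03],
    [0,-0.1975,0.05,0,0.03],
    [0,-0.1975,0.085,0,0.03],
    [0,-0.1975,0.1,0,0.03],
    [0,-0.1975,0.1,0,0.03]
  ]
}}

```text
time: 11.8
tool_pos: [0.5674, 0.0806, 0.0537]
tool_rot: [[-0.941, -0.34, -0.001], [-0.34, 0.941, -0.0], [0.001, 0.0, -1.0]]
contact_force: [0.3, -1.3, 0.7]
grip_width: 0.0297
finger_force: 0.0
```

Emit:
{"method": "carry_out", "body": {
  "motion": [
    [0.005,0,0,0,0.03],
    [0.01,0,0,0,0.03],
    [0.015,0,0,0,0.03],
    [0.019,0,0,0,0.03],
    [0.022,0,0,0,0.03],
    [0.0245,0,0,0,0.03],
    [0.026,0,0,0,0.03],
    [0.027,0,0,0,0.03],
    [0.028,0,0,0,0.03],
    [0.0285,0,0,0,0.03]
  ]
}}

```text
time: 13.05
tool_pos: [0.541, 0.0706, 0.0543]
tool_rot: [[-0.941, -0.339, 0.0], [-0.339, 0.941, 0.0], [-0.0, -0.0, -1.0]]
contact_force: [-0.0, -0.2, 0.3]
grip_width: 0.0299
finger_force: 0.2
```

Emit:
{"method": "carry_out", "body": {
  "motion": [
    [0.0005,0,0,0,0.03],
    [0.001,0,0,0,0.03],
    [0.0015,0,0,0,0.03],
    [0.002,0,0,0,0.03],
    [0.0025,0,0,0,0.03],
    [0.003,0,0,0,0.03],
    [0.0035,0,0,0,0.03],
    [0.004,0,0,0,0.03],
    [0.0045,0,0,0,0.03],
    [0.0047,0,0,0,0.03]
  ]
}}

```text
time: 14.3
tool_pos: [0.5365, 0.069, 0.0543]
tool_rot: [[-0.941, -0.339, -0.0], [-0.339, 0.941, -0.0], [0.0, -0.0, -1.0]]
contact_force: [0.6, -0.1, 0.1]
grip_width: 0.03
finger_force: 0.2
```

Emit:
{"method": "carry_out", "body": {
  "motion": [
    [0,0,0,0,0.03],
    [-0.001,0,0,0,0.03],
    [-0.003,0,0,0,0.03],
    [-0.006,0,0,0,0.03],
    [-0.012,0,0,0,0.03],
    [-0.019,0,0,0,0.03],
    [-0.026,0,0,0,0.03],
    [-0.03,0,0,0,0.03],
    [-0.03,0,-0.02,0,0.03],
    [-0.03,0,-0.06,0,0.03]
  ]
}}

```text
time: 15.55
tool_pos: [0.564, 0.0791, 0.1148]
tool_rot: [[-0.941, -0.339, -0.002], [-0.339, 0.941, -0.0], [0.002, 0.001, -1.0]]
contact_force: [0.1, -0.1, 0.7]
grip_width: 0.0304
finger_force: 0.0
```

Emit:
{"method": "carry_out", "body": {
  "motion": [
    [0,0.01,-0.03,0,0.03],
    [0,0.06,-0.04,0,0.03],
    [0,0.12,-0.04,0,0.03],
    [0,0.17,-0.04,0,0.0],
    [0,0.198,-0.04,0,0.0],
    [0,0.198,-0.04,0,0.0],
    [0,0.198,-0.04,0,0],
    [0,0.198,-0.04,0,0.0],
    [0,0.198,-0.04,0,0.0],
    [0,0.198,-0.04,0,0.0]
  ]
}}

```text
time: 16.8
tool_pos: [0.4977, 0.2651, 0.1543]
tool_rot: [[-0.941, -0.339, -0.0], [-0.339, 0.941, -0.0], [0.0, 0.0, -1.0]]
contact_force: [0.2, -0.4, 0.2]
grip_width: -0.0003
finger_force: 0.0
```

```bash
python3 - <<'E'
from h import *
s=observe(); print(s["time"],s["tool_pos"],s["grip_width"])
cr=[]
for n,(u,v) in(("scene",(340,235)),("top",(293,245))):
    c=capture(n); cr.append(cv2.resize(c["img"][v-30:v+30,u-32:u+32],(400,375),interpolation=cv2.INTER_CUBIC))
    if n=="top": measure(c)
cv2.imwrite("pics/crop5.png",np.hstack(cr))
print("key",to_tool(s,[.5195,.251,.05]))
E
```

```text
16.8 [0.49774391 0.26507518 0.15430473] -0.00025686829076867703
belly px 294.0 249.0 r 9.2 [0.5129 0.057  0.062 ] cap (array([293.63076923, 246.38461538]), np.int32(65), array([0.51205193, 0.05615204, 0.107     ]))
key [-0.01571061 -0.0206147   0.10430305]
```

View pics/crop5.png

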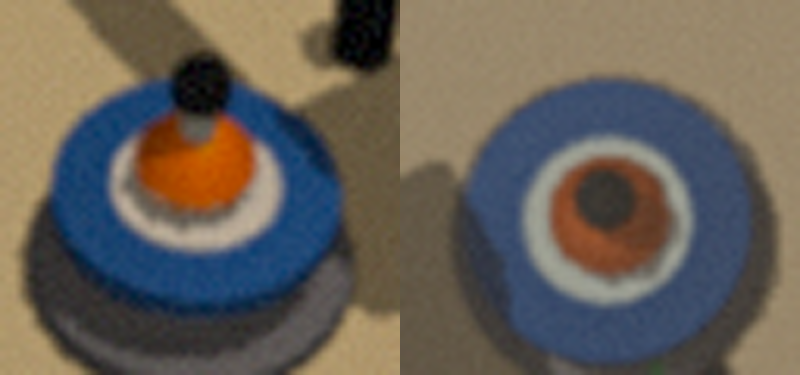

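The float is now centred within about 1 mm and upright (belly at top (294,249)). Now the key.

Emit:
{"method": "carry_out", "body": {
  "motion": [
    [-0.0155,-0.0205,0,0,0],
    [-0.0155,-0.0205,0.03,0,0],
    [-0.0155,-0.0205,0.06,0,0],
    [-0.0155,-0.0205,0.085,0,0],
    [-0.0155,-0.0205,0.098,0,0],
    [-0.0155,-0.0205,0.103,0,0],
    [-0.0155,-0.0205,0.1065,0,0],
    [-0.0155,-0.0205,0.109,0,0],
    [-0.0155,-0.0205,0.11,0,0],
    [-0.0155,-0.0205,0.11,0,0]
  ]
}}

```text
time: 18.15
tool_pos: [0.5197, 0.2517, 0.0476]
tool_rot: [[-0.941, -0.339, 0.002], [-0.339, 0.941, 0.001], [-0.002, 0.0, -1.0]]
contact_force: [-15.6, -7.2, 28.8]
grip_width: 0.0
finger_force: 14.7
```

That is 29 N at z 0.0476 with a sideways force, so something is in the way besides the spring. I'll lift off and look.

Emit:
{"method": "carry_out", "body": {
  "motion": [
    [0,0,-0.01,0,0],
    [0,0,-0.04,0,0],
    [0,-0.02,-0.08,0,0],
    [0.04,-0.02,-0.12,0,0],
    [0.08,-0.02,-0.12,0,0],
    [0.12,-0.02,-0.12,0,0],
    [0.15,-0.02,-0.12,0,0],
    [0.17,-0.02,-0.12,0,0],
    [0.17,-0.02,-0.12,0,0],
    [0.17,-0.02,-0.12,0,0]
  ]
}}

```text
time: 19.4
tool_pos: [0.3666, 0.1752, 0.1647]
tool_rot: [[-0.941, -0.339, 0.001], [-0.339, 0.941, 0.0], [-0.001, -0.0, -1.0]]
contact_force: [-0.2, 0.7, -0.0]
grip_width: 0.0005
finger_force: 0.0
```

```bash
python3 - <<'E'
from h import *
s=observe(); print(s["time"],s["tool_pos"],s["contact_force"])
cr=[]
for n,(u,v) in(("scene",(424,236)),("top",(209,248))):
    c=capture(n); cr.append(cv2.resize(c["img"][v-30:v+30,u-32:u+32],(400,375),interpolation=cv2.INTER_CUBIC))
    if n=="top": measure(c)
    for b in blobs(mask(c,"green",(u-25,v-25,u+25,v+25))): print(b,onplane(c,b[0],.049))
    print(np.round(proj(c,[.5195,.251,.05]),1))
cv2.imwrite("pics/crop6.png",np.hstack(cr))
E
```

```text
19.4 [0.36660723 0.17515229 0.16474244] [-0.18936575  0.66243296 -0.0236995 ]
([424.6, 229.6], [417, 223, 16, 14, 164]) [0.51860482 0.25078215 0.049     ]
[424.9 229.6]
belly px 294.0 249.0 r 9.2 [0.5129 0.057  0.062 ] cap (array([293.54411765, 246.42647059]), np.int32(68), array([0.51195885, 0.05633714, 0.107     ]))
([207.6, 245.8], [201, 239, 15, 15, 161]) [0.52017947 0.25155974 0.049     ]
[207.8 246. ]
```

View pics/crop6.png

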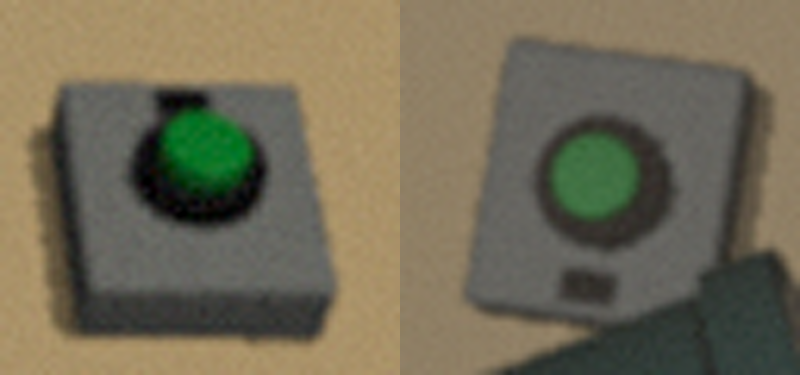

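Nothing else overlaps the key, and the float is unmoved. The sideways force points radially inward, which looks like plain friction. I'll press again slowly, in steps, and watch force against height.

Emit:
{"method": "carry_out", "body": {
  "motion": [
    [-0.04,0.01,0,0,0],
    [-0.09,0.02,0,0,0],
    [-0.14,0.02,0,0,0],
    [-0.17,0.02,0.0,0,0],
    [-0.17,0.02,0.04,0,0],
    [-0.17,0.02,0.08,0,0],
    [-0.17,0.02,0.1,0,0],
    [-0.17,0.02,0.108,0,0],
    [-0.17,0.02,0.108,0,0],
    [-0.17,0.02,0.108,0,0]
  ]
}}

```text
time: 20.75
tool_pos: [0.5198, 0.2517, 0.0577]
tool_rot: [[-0.941, -0.339, 0.002], [-0.339, 0.941, 0.001], [-0.002, 0.0, -1.0]]
contact_force: [0.1, 0.6, -0.5]
grip_width: 0.0002
finger_force: 0.0
```

Emit:
{"method": "carry_out", "body": {
  "motion": [
    [0,0,0.001,0,0],
    [0,0,0.002,0,0],
    [0,0,0.003,0,0],
    [0,0,0.004,0,0],
    [0,0,0.005,0,0],
    [0,0,0.006,0,0],
    [0,0,0.006,0,0],
    [0,0,0.006,0,0],
    [0,0,0.006,0,0],
    [0,0,0.006,0,0]
  ]
}}

```text
time: 22.0
tool_pos: [0.5192, 0.2515, 0.0504]
tool_rot: [[-0.941, -0.339, 0.0], [-0.339, 0.941, 0.0], [-0.0, 0.0, -1.0]]
contact_force: [1.0, 0.3, 3.6]
grip_width: -0.0001
finger_force: 1.7
```

At z 0.0504 I read 3.6 N, which matches the spring. The first press must therefore have reached the stop at about 0.048. I'll press fully and gently this time, then release.

Emit:
{"method": "carry_out", "body": {
  "motion": [
    [0,0,0.0005,0,0],
    [0,0,0.001,0,0],
    [0,0,0.0015,0,0],
    [0,0,0.002,0,0],
    [0,0,0.0025,0,0],
    [0,0,0.003,0,0],
    [0,0,0.0035,0,0],
    [0,0,0.0035,0,0],
    [0,0,0.0035,0,0],
    [0,0,0.0035,0,0]
  ]
}}

```text
time: 23.25
tool_pos: [0.5193, 0.2515, 0.0478]
tool_rot: [[-0.941, -0.339, 0.0], [-0.339, 0.941, 0.0], [-0.0, -0.0, -1.0]]
contact_force: [-3.8, -2.3, 15.8]
grip_width: -0.0001
finger_force: 7.8
```

Emit:
{"method": "carry_out", "body": {
  "motion": [
    [0,0,0,0,0],
    [0,0,-0.004,0,0],
    [0,0,-0.01,0,0],
    [0,0,-0.03,0,0],
    [0,0,-0.06,0,0],
    [0.02,0,-0.1,0,0],
    [0.06,0,-0.12,0,0],
    [0.1,0.02,-0.12,0,0],
    [0.12,0.02,-0.12,0,0],
    [0.12,0.02,-0.12,0,0]
  ]
}}

```text
time: 24.5
tool_pos: [0.3988, 0.2295, 0.1681]
tool_rot: [[-0.941, -0.34, 0.001], [-0.34, 0.941, 0.001], [-0.002, 0.0, -1.0]]
contact_force: [1.2, 0.8, 1.1]
grip_width: 0.0002
finger_force: 0.0
```

Emit:
{"method": "carry_out", "body": {
  "motion": [
    [0,0,0,0,0],
    [0,0,0,0,0],
    [0,0,0,0,0],
    [0,0,0,0,0],
    [0,0,0,0,0],
    [0,0,0,0,0],
    [0,0,0,0,0],
    [0,0,0,0,0],
    [0,0,0,0,0],
    [0,0,0,0,0]
  ]
}}

```text
time: 25.75
tool_pos: [0.3995, 0.2295, 0.1668]
tool_rot: [[-0.941, -0.339, 0.0], [-0.339, 0.941, 0.0], [-0.0, 0.0, -1.0]]
contact_force: [0.4, -0.1, -0.4]
grip_width: 0.0001
finger_force: 0.0
```

```bash
python3 - <<'E'
from h import *
s=observe(); print(s["time"],s["tool_pos"],s["contact_force"])
c=capture("top"); measure(c)
c=capture("scene"); 
for b in blobs(mask(c,"green",(399,211,449,261))): print(b)
E
```

```text
25.75 [0.39945742 0.22952015 0.16683718] [ 0.39892339 -0.07494183 -0.41253963]
belly px 294.0 249.0 r 9.2 [0.5129 0.057  0.062 ] cap (array([293.62686567, 246.3880597 ]), np.int32(67), array([0.51204434, 0.05616032, 0.107     ]))
([424.5, 229.6], [417, 223, 16, 14, 167])
```

Force rose to 15.8 N at the stop. I'll check where contact begins, to be sure the full 6 mm of travel was covered.

Emit:
{"method": "carry_out", "body": {
  "motion": [
    [-0.04,0,0,0,0],
    [-0.09,-0.02,0,0,0],
    [-0.12,-0.02,0,0,0],
    [-0.12,-0.02,0.04,0,0],
    [-0.12,-0.02,0.08,0,0],
    [-0.12,-0.02,0.105,0,0],
    [-0.12,-0.02,0.1125,0,0],
    [-0.12,-0.02,0.1125,0,0],
    [-0.12,-0.02,0.1125,0,0],
    [-0.12,-0.02,0.1125,0,0]
  ]
}}

```text
time: 27.1
tool_pos: [0.5195, 0.2516, 0.0553]
tool_rot: [[-0.941, -0.339, 0.001], [-0.339, 0.941, 0.001], [-0.001, 0.0, -1.0]]
contact_force: [0.4, -0.1, -0.2]
grip_width: 0.0001
finger_force: 0.0
```

Emit:
{"method": "carry_out", "body": {
  "motion": [
    [0,0,0.0005,0,0],
    [0,0,0.001,0,0],
    [0,0,0.0015,0,0],
    [0,0,0.002,0,0],
    [0,0,0.002,0,0],
    [0,0,0.002,0,0],
    [0,0,0.002,0,0],
    [0,0,0.002,0,0],
    [0,0,0.002,0,0],
    [0,0,0.002,0,0]
  ]
}}

```text
time: 28.35
tool_pos: [0.5191, 0.2514, 0.0523]
tool_rot: [[-0.941, -0.339, 0.0], [-0.339, 0.941, -0.0], [-0.0, -0.0, -1.0]]
contact_force: [1.7, 1.0, 3.9]
grip_width: -0.0002
finger_force: 1.2
```

Contact begins near 0.0534 and the stop is near 0.0477. That is close to the full 6 mm, and the spring slope agrees, so the key was fully pressed. Now I'll retract and hand in.

Emit:
{"method": "carry_out", "body": {
  "motion": [
    [0,0,-0.002,0,0],
    [0,0,-0.006,0,0],
    [0,0,-0.02,0,0],
    [0,0,-0.05,0,0],
    [0,0,-0.09,0,0],
    [0,0,-0.12,0,0],
    [0,0,-0.12,0,0],
    [0,0,-0.12,0,0],
    [0,0,-0.12,0,0],
    [0,0,-0.12,0,0]
  ]
}}

```text
time: 29.6
tool_pos: [0.5189, 0.2513, 0.1716]
tool_rot: [[-0.941, -0.339, -0.001], [-0.339, 0.941, -0.0], [0.001, -0.0, -1.0]]
contact_force: [0.5, -0.2, -0.2]
grip_width: 0.0002
finger_force: 0.0
```

```bash
python3 - <<'E'
from h import *
s=observe(); print(s["time"],s["tool_pos"],s["contact_force"])
c=capture("top"); measure(c); print(finish_job())
E
```

```text
29.6 [0.51888708 0.25131338 0.17155641] [ 0.54296586 -0.18850242 -0.19826387]
belly px 293.9 249.0 r 9.4 [0.5129 0.0573 0.062 ] cap (array([293.71428571, 246.33333333]), np.int32(63), array([0.51216549, 0.05597402, 0.107     ]))
the job is handed in; nothing more can be done
None
```

I handed the job in at 29.6 s, with no verdict shown: the float stands upright about 1 mm from the plinth's centre by camera, the key was pressed to its stop (judged by force and height) and released, and the arm touched no bystander that I know of, though I did not re-measure them.

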